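# Shut the gas valve and uncouple the test gauge

## Task

Shut the valve of the gas manifold by cranking its black handwheel clockwise with the red knob, a little over one full turn, until it stops with the knob over the yellow mark. Then pull back the blue sprung sleeve of the test gauge's quick coupling to unlock it, draw the gauge straight up off its nipple so that the sleeve snaps forward again, and set the gauge down upright in the steel tray (do not drop it). Leave the bottles, vial and flask standing where they are.

Things in the scene. Friction and masses are not known exactly. Their poses are not given: they have to be found in the camera images.
- manifold: Fixed gas manifold: dark base plate 110 x 290 x 8 mm carrying an aluminium block 70 x 250 mm whose top is 50 mm high. Origin: centre of the underside; y runs along its length, z up. The handwheel valve is at y = -78 mm, the nipple with the test gauge at y = +78 mm (both at x = 0). The yellow mark is a tongue 14 mm wide on the base plate, on the -x side of the valve.
- wheel_centre (a point): Centre of the black handwheel, on its vertical axis, on top of its hub, 86 mm above the counter. The wheel's rim is a 12 mm round bar on a circle of 42 mm radius, its top 84 mm above the counter.
- crank_knob (a point): Middle of the red crank knob that stands upright on the wheel's rim, 42 mm from the wheel's axis: 22 mm in diameter, 34 mm tall, from 85 to 119 mm above the counter (this point is at 102 mm). It spins freely about its own upright axis, so it may be held while the wheel turns.
- valve (a joint): Handwheel angle in rad, grows clockwise seen from above: 0 = fully open, 7.6 = shut, hard stop, knob on the manifold's -x side over the yellow mark. Starts between 0.1 and 0.9. At angle q the knob lies at the direction pi + 7.6 - q (counterclockwise from the manifold's x axis). Friction about 0.1 N m; stays where it is left.
- gauge: Test gauge, 0.25 kg, 74 mm tall, locked on the nipple at the start. Origin: centre of its underside, z up. Steel socket 38 mm in diameter (its flat foot ring is the underside, it stands on it by itself), round it from 2 to 42 mm height the blue ribbed sleeve, 50 mm in diameter; brass neck 24 mm; on top, from 56 to 74 mm, the dial case, 42 mm in diameter, facing up.
- sleeve (a joint): Travel of the blue sleeve on the gauge in m: 0 = forward (down, locked), 0.012 = fully back (up). Spring 4.5 N at 0, 10 N at 0.012. Pulled up 7 to 9 mm it unlocks; pulling on by the sleeve lifts the gauge off; when it has risen about 27 mm the sleeve snaps forward. Pulling on the dial does not free it. The gauge may be carried by the sleeve.
- seat (a point): Seat of the nipple on the manifold, 60 mm above the counter, on the nipple's axis: the seated gauge's origin lies here. The nipple rises 34 mm above it; its head is 22 mm in diameter. The brass boss under it is 42 mm in diameter, 10 mm high.
- tray: Fixed shallow square steel tray, 150 x 150 mm outside, 14 mm high, walls 4 mm. Origin: centre of its underside.
- tray_in (a point): Centre of the tray's inner floor, 4 mm above the counter.
- flask: Bystander: clear conical flask 85 mm in diameter, 156 mm tall. Origin under its centre.
- wash_bottle: Bystander: white wash bottle with red spout, 67 x 105 mm, 188 mm tall. Origin near the middle of its underside.
- vial: Bystander: small amber bottle with black cap, 29 mm in diameter, 82 mm tall. Origin under its centre.
- amber_bottle_small: Bystander: amber bottle with black cap and label, 33 mm in diameter, 86 mm tall. Origin under its centre.
Things that resemble listed ones, but are neither listed nor needed, are in the scene too. Of the things that look like the tray, the larger one is meant.

How it is judged:
On the way, in this order (a step that is already met when the one before it is completed fails the run):
1. the valve is shut, with the gauge still coupled (value of joint valve above 7.3 rad and z of gauge in the frame of seat below 0.005 m), for 0.2 s.
2. the sleeve is pulled back and the gauge comes off upward (z of gauge in the frame of seat above 0.008 m and value of joint sleeve above 0.005 m and horizontal distance between gauge and seat below 0.01 m), for 0.02 s.
3. the gauge is clear of the nipple and its sleeve has snapped forward (z of gauge in the frame of seat above 0.036 m and value of joint sleeve below 0.002 m), for 0.1 s.
4. the gauge is set down in the tray while still held (x of gauge in the frame of tray_in between -0.055 and 0.055 m and y of gauge in the frame of tray_in between -0.055 and 0.055 m and z of gauge in the frame of tray_in below 0.006 m and angle between gauge's own z axis and vertical below 0.1 rad and contact force between the fingers and gauge above 0.5 N), for 0.04 s.
At the end, for the whole second after the job is handed in: The valve is shut (over 7.3 rad of 7.6), the gauge stands upright (within 0.1 rad) on the tray's floor with its foot inside the walls (origin within 55 mm of the tray's centre along each side), released and at rest, its sleeve fully forward (within 2 mm), and the bystanders stand (value of joint valve above 7.3 rad and value of joint sleeve below 0.002 m and x of gauge in the frame of tray_in between -0.055 and 0.055 m and y of gauge in the frame of tray_in between -0.055 and 0.055 m and z of gauge in the frame of tray_in below 0.006 m and angle between gauge's own z axis and vertical below 0.1 rad and linear speed of gauge below 0.02 m/s and angle between each of flask, wash_bottle, vial, amber_bottle_small's own z axis and vertical below 0.2 rad); the robot touches nothing.
It fails at once if the gauge is lifted or unlocked while the valve is not shut (value of joint valve below 7.2 rad and (z of gauge in the frame of seat above 0.006 m or value of joint sleeve above 0.005 m)).
It fails at once if the gauge is torn off the nipple without the sleeve pulled back (z of gauge in the frame of seat between 0.008 and 0.02 m and value of joint sleeve below 0.003 m and horizontal distance between gauge and seat below 0.012 m).
It fails at once if a bystander is shifted by more than 30 mm or knocked over (distance of any of flask, wash_bottle, vial, amber_bottle_small from where it was at the start of the episode above 0.03 m or angle between any of flask, wash_bottle, vial, amber_bottle_small's own z axis and vertical above 0.4 rad).
It also fails if it takes over 62 s, if anything falls off the work surface, if the arm or the gripper's body presses on something with over 40 N, if the wrist force passes 120 N, or if a joint passes its speed limit or range.

## Robot

A 6-joint arm with a two-finger parallel gripper is mounted at the origin on a cart in front of the work surface, level with it; the furniture and walls round the work are solid. World frame = base frame: x ahead of the robot, y to its left, z up, the work surface at z = 0. Lengths are in m, angles in rad, forces in N, time in s.
With the tool pointing down it reaches from about 0.4 to 0.825 m from the base axis. Payload 7 kg.
Tool frame: the origin (TCP) lies midway between the tips of the shut fingers; the grasp point (between the pads) lies 19 mm behind it; z points along the fingers, y is the line along which they close (so a half turn about z gives the same grasp; the last joint's range is limited). The gripper opens to 88 mm and grips with 3 to 60 N. Pads are 19 mm wide; open, the fingers measure 130 mm over their backs; the gripper's body (78 mm by 193 mm) begins 47 mm behind the grasp point.
Start: joints at [1.531, 0.359, 0.012, 0, -1.224, -0.288], TCP at [0.217, 0.639, 0.227] pointing down, gripper open.
Joint ranges: [-3.07, 3.07], [-1.43, 2.12], [-1.02, 1.25], [-3.03, 1.67], [-3.05, -0], [-3.03, 3.03]. Speed limits (rad/s): [2.39, 2.39, 3.01, 3.14, 3.14, 3.14].

## Interface

Orientations are given as [roll, pitch, yaw] about the fixed x, y, z axes, in that order (R = Rz(yaw) Ry(pitch) Rx(roll)).
In Python, from station import get_state, grab_frame, calibration, job_done, boxes_of, regions_of, spot_point gives the robot as it stands. The module is installed in compiled form; this text tells all that it offers.
- The arm moves only by the tool arm_command, never from a script. Its argument "commands" is a list of rows, each an object of numbers: "tx", "ty", "tz": the shift along the tool's x, y, z each as a share of 25 cm, from -1 to 1; "twist": the turn about the tool's z as a share of 180 degrees, from -1 to 1. A call has exactly 8 rows; each row is the pose to reach, as a shift and turn from the pose commanded when the call began, along the tool's axes at that moment, turning the shorter way round; what a row does not reach only later rows make up. A row lasts 1/12 s, in which the tool goes at most 41.7 mm and 7.16 degrees, less where a joint would pass 70% of its speed; a pose out of reach is approached as far as the arm can. A call with a number of a shift or a turn outside -1 to 1 is refused whole. A call with a gripper value outside its range is refused whole. "claw" is the opening, from 0 (shut) to 1 (fully open), set as the call begins (left out, the last holds). The fingers move at their own pace and stop on an object; "grip_force" is the grip in N (left out, the last holds). Time passes only in rows, so rows that repeat a pose let the fingers close, or fill a call up. It gives the time, the measured TCP pose, the force, the opening and the grip force at its end, in the units of the state.
- get_state(): the state, without advancing time (a new reading comes with each control period).
- grab_frame(name): name is "side" or "top"; returns the picture (384x512x3 uint8, red, green, blue); there is no depth.
- calibration(name): a dict with "camera_matrix" (3x3 intrinsics, pixels), "extrinsics" (4x4, takes a point from camera to world coordinates). Camera axes: x right, y down, z forward; pixel columns grow to the right and rows downward; lengths in m; the calibration is good to about 2 mm. A picture is of the moment at which its call begins. calibration takes no time and is no camera call.
- job_done(): hands the job in; it is judged then, once.
Trained networks look in the newest picture that a camera, given by its name, has taken for a name from the list of things; names that differ only in an ending like _2 or _b are one class to them, and where a whole thing is asked for, a point or a joint stands for the part that bears it (a point fixed in the world has none). Each returns a list of dicts, best first, with "score" (0 to 1); they miss things now and then, are a little off and sometimes report something else, mostly with a low value. They report only what shows in the picture. A call takes as long as a camera call. They do not tell look-alikes from the thing itself.
- boxes_of(query, camera): "rect" ([left, top, right, bottom] in pixels, round what is visible of it).
- regions_of(query, camera): "region" (384x512 bool, what is visible of it) and "rect" ([left, top, right, bottom] in pixels, round what is visible of it).
- spot_point(query, camera): "uv" ([column, row] in pixels: a listed point, or the origin of a listed thing).
The state is a dict: "t": time; "q": joint angles; "qd": joint speeds; "joint_efforts": joint torques, N m; "eef_pos": TCP position; "ee_rot": TCP orientation; "force": force on the tool from outside, world axes, zero at the start; "moment": the same for the moment, N m; "width": finger opening in m; "gripper_force": force on a finger pad.
Only numpy, scipy, OpenCV 4.12 (cv2) and the standard library are available. Lean on these libraries where they do the work, as an engineer would, in place of code of your own. Each camera call takes 0.05 s, during which the arm holds its last target. There are 200 camera calls.

## Working session

There is one attempt and no reset: what is moved stays moved. The work goes in short steps, Python scripts to look and compute and a tool call to move; the robot and the scene stay as the last step left them, time stands still between calls to the robot, and variables do not carry over. Pictures are saved under pics/ and viewed, at most 11 in all, crops included, and the job is handed in when it is done.

Besides the shell and the picture viewer there is one more tool, called after "Request:" as name(argument=value, ...), one argument or row to a line, values as JSON. arm_command: Moves the arm, as the interface text tells. Shift numbers are shares of 25 cm and turn numbers shares of 180 degrees, none past 1 either way. Its arguments: {"type":"object","properties":{"commands":{"type":"array"},"claw":{"type":"number"},"grip_force":{"type":"number"}},"required":["commands"]}

```bash
mkdir -p pics
cat > h.py <<'E'
import numpy as np, cv2
from station import *
def cam(n):
    c=calibration(n); return np.array(c["camera_matrix"]),np.array(c["extrinsics"])
def ray(n,uv):
    K,T=cam(n); d=np.linalg.inv(K)@[uv[0],uv[1],1]; d=T[:3,:3]@d; return T[:3,3],d/np.linalg.norm(d)
def atz(n,uv,z):
    o,d=ray(n,uv); return o+d*(z-o[2])/d[2]
def tri(a,b):
    o1,d1=ray("side",a); o2,d2=ray("top",b)
    s=np.linalg.lstsq(np.c_[d1,-d2],o2-o1,rcond=None)[0]
    p,q=o1+d1*s[0],o2+d2*s[1]; return (p+q)/2,np.linalg.norm(p-q)
def proj(n,p):
    K,T=cam(n); c=np.linalg.inv(T)@np.r_[p,1]; u=K@c[:3]; return u[:2]/u[2]
E
python3 - <<'E'
from h import *
np.set_printoptions(precision=3,suppress=True)
s=get_state(); print(s["t"],s["eef_pos"],s["ee_rot"],s["width"],s["force"])
ims=[]
for n in("side","top"):
    im=grab_frame(n); cv2.imwrite(f"pics/{n}0.png",im[:,:,::-1]); K,T=cam(n); print(n,K[0,0],T[:3,3],T[:3,2])
for q in("wheel_centre","crank_knob","seat","gauge","tray_in","tray","manifold","flask","wash_bottle","vial","amber_bottle_small"):
    for n in("side","top"):
        print(q,n,[(np.round(d["uv"],1),round(d["score"],2)) for d in spot_point(q,n)[:3]])
E
```

```text
0.0 [0.217 0.639 0.226] [ 3.14  -0.    -0.328] 0.08749876249764132 [-0.3    0.346  0.148]
side 440.75726701550116 [0.171 1.226 0.97 ] [ 0.229 -0.805 -0.547]
top 402.77160973160386 [ 0.382 -0.044  1.82 ] [ 0.105  0.013 -0.994]
wheel_centre side [(array([252.9, 225.5]), 0.75), (array([178.6, 295.2]), 0.68)]
wheel_centre top [(array([225.4, 213.5]), 0.59)]
crank_knob side [(array([264.4, 219.7]), 0.45)]
crank_knob top [(array([231.7, 219.1]), 0.43)]
seat side [(array([220.3, 260.5]), 0.95)]
seat top [(array([192.2, 203.4]), 0.66)]
gauge side [(array([221.8, 257.8]), 0.86)]
gauge top [(array([195. , 204.7]), 0.52), (array([214.8, 210.3]), 0.33)]
tray_in side [(array([283.2, 194.5]), 0.89), (array([226.5, 257.9]), 0.16)]
tray_in top [(array([311.6, 217.6]), 0.65), (array([366.9, 175. ]), 0.59), (array([262.1, 201.6]), 0.49)]
tray side []
tray top [(array([364.6, 176.5]), 0.7)]
manifold side [(array([240.2, 261.7]), 0.72)]
manifold top [(array([211.3, 210.6]), 0.81)]
flask side [(array([206.1, 330.9]), 0.71)]
flask top [(array([142. , 209.2]), 0.77)]
wash_bottle side [(array([176.6, 295.1]), 0.59)]
wash_bottle top [(array([164.3, 183. ]), 0.66)]
vial side []
vial top [(array([260.6, 199.6]), 0.37)]
amber_bottle_small side [(array([188.4, 254. ]), 0.75)]
amber_bottle_small top [(array([201.4, 171. ]), 0.54)]
```

Run:
```python
import cv2
a=cv2.imread("pics/side0.png");cv2.imwrite("pics/s0.png",cv2.resize(a[140:380,120:400],(700,600),interpolation=3))
a=cv2.imread("pics/top0.png");cv2.imwrite("pics/t0.png",cv2.resize(a[110:290,120:390],(800,533),interpolation=3))
from h import *
np.set_printoptions(precision=3,suppress=True)
for k,a,b in(("wheel",(252.9,225.5),(225.4,213.5)),("knob",(264.4,219.7),(231.7,219.1)),("seat",(220.3,260.5),(192.2,203.4)),("gauge",(221.8,257.8),(195,204.7)),("trayA",(283.2,194.5),(311.6,217.6)),("trayB",(283.2,194.5),(366.9,175)),("man",(240.2,261.7),(211.3,210.6)),("flask",(206,330.9),(142,209.2)),("wash",(176.6,295),(164.3,183)),("amber",(188.4,254),(201.4,171))): print(k,*tri(a,b))
for uv in((311.6,217.6),(366.9,175),(262,201.6)): print(atz("top",uv,.004))
```

```text
wheel [0.482 0.086 0.103] 0.0023712281113481195
knob [0.454 0.059 0.113] 0.009281745494916754
seat [0.539 0.237 0.06 ] 0.01040676377763393
gauge [0.535 0.225 0.062] 0.015622909439515258
trayA [ 0.459 -0.295 -0.002] 0.005044099216790985
trayB [ 0.598 -0.616 -0.203] 0.16116301062617427
man [ 0.504  0.158 -0.001] 0.0006719972930028291
flask [0.512 0.47  0.007] 0.011208772836197218
wash [0.636 0.37  0.011] 0.003607155647579724
amber [0.677 0.196 0.023] 0.011492053465456634
[ 0.461 -0.293  0.004]
[ 0.648 -0.551  0.004]
[ 0.539 -0.072  0.004]
```

View pics/s0.png

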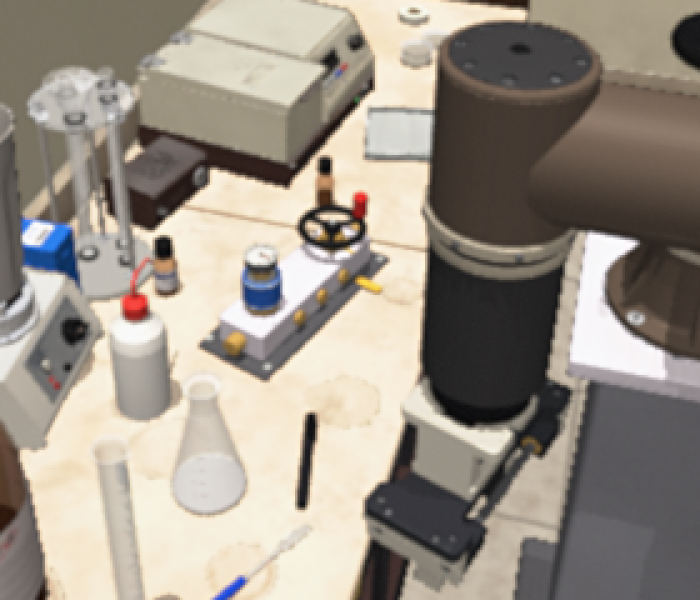

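View pics/t0.png

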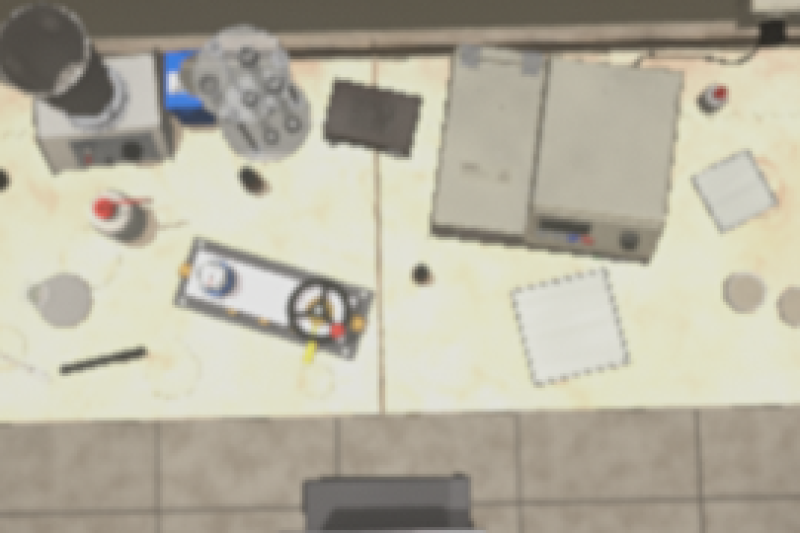

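The side picture (crop x2.5) shows the gauge at about (262,280), wheel (332,228), red knob (360,205), yellow mark (368,285), and the vial behind the wheel. In the top picture (crop x2.96) the gauge is at (217,275), wheel (320,308), knob (337,330) and the larger tray (572,325), with the vial at (421,273) between wheel and tray.

Next I refine by fitting silhouettes.

Run:
```python
from h import *
np.set_printoptions(precision=3,suppress=True)
from scipy.optimize import least_squares
M={}
for n in("side","top"):
    im=grab_frame(n); hsv=cv2.cvtColor(im,cv2.COLOR_RGB2HSV).astype(int); H,S,V=hsv[...,0],hsv[...,1],hsv[...,2]
    M[n,"knob"]=((H<8)|(H>172))&(S>130)&(V>70); M[n,"mark"]=(H>23)&(H<34)&(S>150)&(V>120); M[n,"blue"]=(H>95)&(H<125)&(S>110)&(V>40)
    for q in("gauge","tray","crank_knob","manifold","wheel_centre","vial"):
        for r in regions_of(q,n)[:2]: 
            y,x=np.nonzero(r["region"]); print(n,q,round(r["score"],2),len(x),x.mean().round(1),y.mean().round(1),np.round(r["rect"],0))
    for k in("knob","mark","blue"):
        nn,l,st,c=cv2.connectedComponentsWithStats(M[n,k].astype(np.uint8))
        print(n,k,[(c[i].round(1),st[i,4]) for i in range(1,nn) if st[i,4]>4])
def cyl(c,r,z0,z1):
    a=np.linspace(0,2*np.pi,40); return np.array([[c[0]+r*np.cos(t),c[1]+r*np.sin(t),z] for z in(z0,z1) for t in a])
```

```text
side gauge 0.79 391 223.8 250.5 [216. 236. 234. 262.]
side tray 0.83 578 278.5 193.3 [267. 179. 293. 206.]
side crank_knob 0.4 63 263.2 221.7 [260. 215. 269. 230.]
side wheel_centre 0.54 340 254.3 228.6 [240. 215. 268. 239.]
side wheel_centre 0.4 170 224.1 257.3 [216. 248. 231. 262.]
side vial 0.51 398 223.9 251.0 [217. 236. 235. 263.]
side vial 0.42 111 249.7 212.7 [246. 201. 252. 218.]
side knob [(array([263.5, 221.6]), np.int32(46)), (array([173.6, 261.9]), np.int32(97))]
side mark [(array([267.4, 253.3]), np.int32(10))]
side blue [(array([239.9, 127.2]), np.int32(13)), (array([129.5, 229.3]), np.int32(18)), (array([140.9, 240.4]), np.int32(279)), (array([230.2, 251.2]), np.int32(5)), (array([224.6, 258.3]), np.int32(92)), (array([ 87.7, 298.8]), np.int32(591)), (array([209.7, 377.4]), np.int32(63))]
top gauge 0.65 140 192.8 204.0 [191. 197. 201. 212.]
top tray 0.95 466 367.7 174.3 [353. 165. 379. 187.]
top tray 0.92 1106 312.1 219.8 [292. 201. 330. 242.]
top wheel_centre 0.7 258 226.9 215.4 [218. 205. 236. 226.]
top knob [(array([ 29.8, 159.8]), np.int32(5)), (array([154.8, 179.9]), np.int32(23)), (array([233.5, 221. ]), np.int32(10))]
top mark []
top blue [(array([178.5, 130. ]), np.int32(40)), (array([181.1, 144.4]), np.int32(63)), (array([405.2, 144.6]), np.int32(5)), (array([ 62.2, 165.8]), np.int32(77)), (array([ 24.3, 201.7]), np.int32(40)), (array([ 39.2, 204.9]), np.int32(27))]
```

```bash
cat > fit.py <<'E'
from h import *
np.set_printoptions(precision=4,suppress=True)
from scipy.optimize import least_squares
def W(p,l):
    c,s=np.cos(p[2]),np.sin(p[2]); l=np.atleast_2d(l); return np.c_[p[0]+c*l[:,0]-s*l[:,1],p[1]+s*l[:,0]+c*l[:,1],l[:,2]]
def knob(q,z): a=np.pi+7.6-q; return [.042*np.cos(a),-.078+.042*np.sin(a),z]
C=lambda u,v:(120+u*.3375,110+v*.3377)
B=[(.055,.145,.004),(.055,-.145,.004),(-.055,-.145,.004),(-.055,.145,.004)]
obs=[("top",C(*c),b,.7) for c,b in zip([(198,237),(376,290),(355,360),(177,305)],B)]
S=lambda u,v:(120+u*.4,140+v*.4)
obs+=[("side",S(202,345),B[0],.7),("side",S(265,376),B[3],.7),("side",S(386,256),B[2],.7),
 ("side",S(262,280),(0,.078,.097),1),("side",S(332,229),(0,-.078,.078),1),("top",C(217,272),(0,.078,.13),1),("top",C(320,308),(0,-.078,.08),1),("side",(267.4,253.3),(-.065,-.078,.01),.3)]
def res(p):
    r=[]
    for n,uv,l,w in obs: r+=list((proj(n,W(p,l)[0])-uv)*w)
    r+=list(proj("side",W(p,knob(p[3],.102))[0])-(263.5,221.6)); r+=list(proj("top",W(p,knob(p[3],.112))[0])-(233.5,221.0))
    return np.array(r)
E
cat > f1.py <<'E'
from fit import *
s=least_squares(res,[.504,.158,-.361,.5],loss="soft_l1"); p=s.x; print(p); print(res(p).reshape(-1,2).round(1).tolist())
np.save("p.npy",p)
print("wheel",W(p,(0,-.078,.086)),"seat",W(p,(0,.078,.06)),"knob",W(p,knob(p[3],.102)))
a=np.linspace(0,2*np.pi,25)
out=[]
for n,(u0,v0,w,h) in(("side",(190,200,100,75)),("top",(165,175,100,75))):
    im=cv2.cvtColor(grab_frame(n),cv2.COLOR_RGB2BGR)[v0:v0+h,u0:u0+w]; im=cv2.resize(im,None,fx=5,fy=5,interpolation=3)
    def poly(L,col):
        q=np.array([((proj(n,x)-(u0,v0)+.5)*5) for x in W(p,np.array(L))]); cv2.polylines(im,[q.round().astype(int)],True,col,1)
    circ=lambda x,y,z,r:[(x+r*np.cos(t),y+r*np.sin(t),z) for t in a]
    poly([(x,y,.008) for x,y,_ in B],(0,255,0)); poly([(x,y,.05) for x in(-.035,.035) for y in((-.125,.125) if x<0 else (.125,-.125))],(255,0,255))
    poly(circ(0,-.078,.084,.048),(0,255,255)); poly(circ(0,.078,.134,.021),(0,0,255)); poly(circ(0,.078,.062,.025),(255,255,0))
    k=knob(p[3],0); poly(circ(k[0],k[1],.119,.011),(255,0,0)); poly(circ(k[0],k[1],.085,.011),(255,0,0))
    out.append(im)
cv2.imwrite("pics/ov.png",cv2.resize(np.hstack(out),(800,300))); cv2.imwrite("pics/ovt.png",np.vstack(out)[:, :])
E
python3 f1.py; python3 -c "
import cv2;a=cv2.imread('pics/ovt.png');print(a.shape);cv2.imwrite('pics/ovt2.png',cv2.resize(a,(400,600)))
cv2.imwrite('pics/ovh.png',cv2.resize(__import__('numpy').hstack([a[:375],a[375:]]),(800,300)))"
```

```text
[ 0.5075  0.1518 -0.3149  0.3318]
[[-0.7, -0.7], [-0.1, -0.5], [-0.1, -0.6], [-0.9, -0.6], [-1.3, -0.4], [0.7, 0.8], [1.3, 0.2], [0.1, -2.2], [0.0, -1.8], [-1.5, 0.6], [-0.1, -0.3], [0.3, -0.2], [0.9, -0.3], [0.1, -0.1]]
wheel [[0.4833 0.0776 0.086 ]] seat [[0.5317 0.2259 0.06  ]] knob [[0.4504 0.0515 0.102 ]]
(750, 500, 3)
```

View pics/ovh.png

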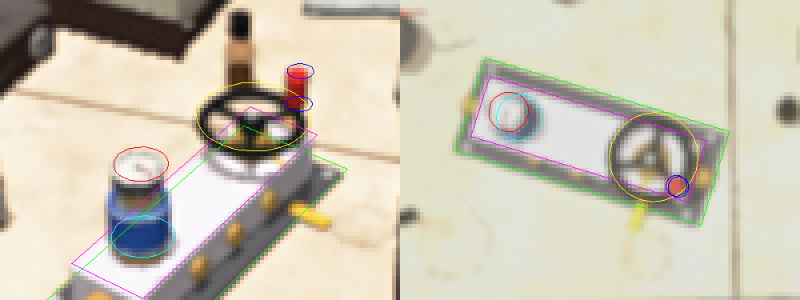

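The overlay matches wheel, knob, gauge and plate to about 1 px (2–4 mm), and heights triangulate correctly. I start moving toward the knob.

Request:
arm_command(
  commands=[
    {"tx":0.07,"ty":0.08,"tz":0},
    {"tx":0.14,"ty":0.16,"tz":0},
    {"tx":0.21,"ty":0.245,"tz":0},
    {"tx":0.28,"ty":0.325,"tz":0},
    {"tx":0.35,"ty":0.405,"tz":0},
    {"tx":0.41,"ty":0.485,"tz":0},
    {"tx":0.48,"ty":0.565,"tz":0},
    {"tx":0.55,"ty":0.645,"tz":0},
  ],
  claw=0.55,
  grip_force=15,
)

```text
invalid input
```

Request:
arm_command(
  commands=[
    {"tx":0.07,"ty":0.08,"tz":0},
    {"tx":0.14,"ty":0.16,"tz":0},
    {"tx":0.21,"ty":0.245,"tz":0},
    {"tx":0.28,"ty":0.325,"tz":0},
    {"tx":0.35,"ty":0.405,"tz":0},
    {"tx":0.41,"ty":0.485,"tz":0},
    {"tx":0.48,"ty":0.565,"tz":0},
    {"tx":0.55,"ty":0.645,"tz":0},
  ],
)

```text
invalid input
```

Request:
arm_command(
  commands=[
    {"tx":0.07,"ty":0.08,"tz":0.05},
    {"tx":0.14,"ty":0.16,"tz":0.1},
    {"tx":0.21,"ty":0.245,"tz":0.15},
    {"tx":0.28,"ty":0.325,"tz":0.2},
    {"tx":0.35,"ty":0.405,"tz":0.25},
    {"tx":0.41,"ty":0.485,"tz":0.3},
    {"tx":0.54,"ty":0.645,"tz":0.3},
    {"tx":0.54,"ty":0.645,"tz":0.3},
  ],
)

```text
invalid input
```

```bash
cat > go.py <<'E'
from h import *
def tool(t,pos=None):
    s=get_state(); y=s["ee_rot"][2]; d=np.array(t)-np.array(s["eef_pos"])
    c,n=np.cos(y),np.sin(y); return np.round(np.array([c*d[0]+n*d[1],n*d[0]-c*d[1],-d[2]])/.25,3)
E
python3 - <<'E'
from go import *
s=get_state(); print(s["t"],s["eef_pos"],s["ee_rot"],s["q"],s["width"]); print(tool((.4504,.0515,.093)))
im=grab_frame("side"); cv2.imwrite("pics/s1.png",cv2.resize(im[130:330,120:387,::-1],(800,600),interpolation=3))
E
```

```text
2.0 [0.21735111 0.63903255 0.22659   ] [-3.14155454e+00 -1.54574266e-07 -3.27815594e-01] [ 1.53107659e+00  3.58568835e-01  1.19148653e-02  1.16728130e-05
 -1.22410586e+00 -2.88099818e-01] 0.08744595806010869
[1.639 1.925 0.534]
```

View pics/s1.png

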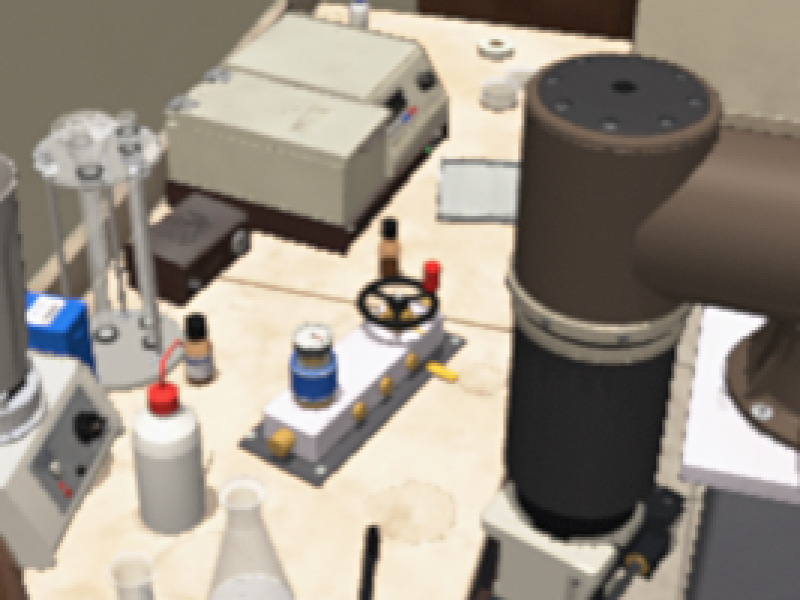

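The commands were refused and the arm hasn't moved (the scene is unchanged in the picture). Each row probably needs "twist" too, so I try one call with it.

Request:
arm_command(
  commands=[
    {"tx":0.07,"ty":0.08,"tz":0,"twist":0},
    {"tx":0.14,"ty":0.16,"tz":0,"twist":0},
    {"tx":0.21,"ty":0.245,"tz":0,"twist":0},
    {"tx":0.28,"ty":0.325,"tz":0,"twist":0},
    {"tx":0.35,"ty":0.405,"tz":0,"twist":0},
    {"tx":0.41,"ty":0.485,"tz":0,"twist":0},
    {"tx":0.48,"ty":0.565,"tz":0,"twist":0},
    {"tx":0.55,"ty":0.645,"tz":0,"twist":0},
  ],
  claw=0.55,
  grip_force=15,
)

```text
t: 2.72
eef_pos: [0.2959, 0.4409, 0.2267]
ee_rot: [-3.141, 0.0, -0.327]
force: [-0.1, -0.6, -0.4]
width: 0.0486
gripper_force: 0.0
```

Request:
arm_command(
  commands=[
    {"tx":0.07,"ty":0.08,"tz":0,"twist":0},
    {"tx":0.14,"ty":0.16,"tz":0,"twist":0},
    {"tx":0.21,"ty":0.245,"tz":0,"twist":0},
    {"tx":0.28,"ty":0.325,"tz":0,"twist":0},
    {"tx":0.35,"ty":0.405,"tz":0,"twist":0},
    {"tx":0.41,"ty":0.485,"tz":0,"twist":0},
    {"tx":0.48,"ty":0.565,"tz":0,"twist":0},
    {"tx":0.55,"ty":0.645,"tz":0,"twist":0},
  ],
)

```text
t: 3.38
eef_pos: [0.3741, 0.244, 0.2269]
ee_rot: [-3.141, -0.0, -0.327]
force: [1.0, 0.3, 0.4]
width: 0.0479
gripper_force: 0.0
```

Request:
arm_command(
  commands=[
    {"tx":0.09,"ty":0.11,"tz":0.04,"twist":0},
    {"tx":0.18,"ty":0.21,"tz":0.08,"twist":0},
    {"tx":0.27,"ty":0.32,"tz":0.12,"twist":0},
    {"tx":0.36,"ty":0.425,"tz":0.16,"twist":0},
    {"tx":0.45,"ty":0.53,"tz":0.2,"twist":0},
    {"tx":0.54,"ty":0.635,"tz":0.24,"twist":0},
    {"tx":0.54,"ty":0.635,"tz":0.27,"twist":0},
    {"tx":0.54,"ty":0.635,"tz":0.27,"twist":0},
  ],
)

```text
t: 4.05
eef_pos: [0.4499, 0.0493, 0.1576]
ee_rot: [3.14, 0.002, -0.332]
force: [-0.9, -0.5, -0.3]
width: 0.0482
gripper_force: 0.0
```

Run:
```python
from go import *
s=get_state(); print(s["t"],s["eef_pos"],s["ee_rot"],s["q"],s["width"]); print(tool((.4504,.0515,.093)))
a,b=(cv2.cvtColor(grab_frame(n),cv2.COLOR_RGB2BGR) for n in("side","top"))
cv2.imwrite("pics/s2.png",np.hstack([cv2.resize(a[170:290,190:290],(400,480),interpolation=3),cv2.resize(b[160:280,180:280],(400,480),interpolation=3)]))
```

```text
4.05 [0.44994019 0.04932783 0.15761512] [ 3.13981972e+00  1.97472692e-03 -3.32133350e-01] [ 5.46407957e-01  4.98235948e-02 -5.55822158e-01 -4.71740017e-04
 -9.67775867e-01  6.92524820e-01] 0.0482444834284097
[-0.001 -0.009  0.258]
```

View pics/s2.png

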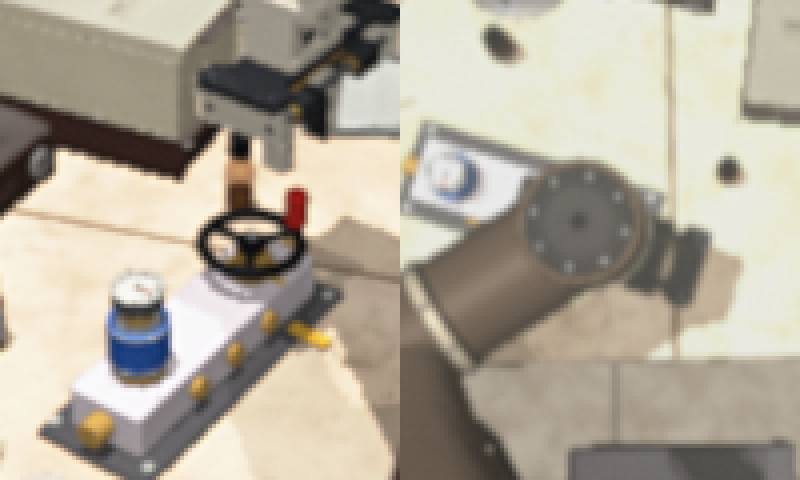

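The side half shows the left finger (278,150) just above the knob (297,208). This agrees with the computed offset, so I descend and close.

Request:
arm_command(
  commands=[
    {"tx":0,"ty":-0.005,"tz":0.05,"twist":0},
    {"tx":0,"ty":-0.005,"tz":0.1,"twist":0},
    {"tx":0,"ty":-0.005,"tz":0.15,"twist":0},
    {"tx":0,"ty":-0.005,"tz":0.2,"twist":0},
    {"tx":0,"ty":-0.005,"tz":0.23,"twist":0},
    {"tx":0,"ty":-0.005,"tz":0.25,"twist":0},
    {"tx":0,"ty":-0.005,"tz":0.25,"twist":0},
    {"tx":0,"ty":-0.005,"tz":0.25,"twist":0},
  ],
)

```text
t: 4.82
eef_pos: [0.4512, 0.0532, 0.097]
ee_rot: [-3.141, -0.0, -0.327]
force: [-0.2, 0.3, 0.4]
width: 0.0482
gripper_force: 0.0
```

Request:
arm_command(
  commands=[
    {"tx":0,"ty":0,"tz":0,"twist":0},
    {"tx":0,"ty":0,"tz":0,"twist":0},
    {"tx":0,"ty":0,"tz":0,"twist":0},
    {"tx":0,"ty":0,"tz":0,"twist":0},
    {"tx":0,"ty":0,"tz":0,"twist":0},
    {"tx":0,"ty":0,"tz":0,"twist":0},
    {"tx":0,"ty":0,"tz":0,"twist":0},
    {"tx":0,"ty":0,"tz":0,"twist":0},
  ],
  claw=0,
)

```text
t: 5.48
eef_pos: [0.4506, 0.052, 0.0967]
ee_rot: [3.141, 0.0, -0.328]
force: [-2.7, -3.3, 6.5]
width: 0.0214
gripper_force: 15.0
```

Knob gripped at 21 mm width. Now the crank shifts.

```bash
cat > cr.py <<'E'
import sys
from h import *
def rows(f0,step,n=8,r=.042,y=-.3278):
    P=lambda f:r*np.array([np.cos(np.radians(f)),np.sin(np.radians(f))])
    c,s=np.cos(y),np.sin(y)
    for k in range(1,n+1):
        d=P(f0-step*k)-P(f0); print(k,np.round([(c*d[0]+s*d[1])/.25,(s*d[0]-c*d[1])/.25],3))
E
python3 -c "
from cr import *
rows(218.2,9); print(); rows(146.2,9)"
```

```text
1 [-0.021 -0.016]
2 [-0.039 -0.035]
3 [-0.054 -0.057]
4 [-0.065 -0.081]
5 [-0.073 -0.106]
6 [-0.076 -0.132]
7 [-0.076 -0.158]
8 [-0.071 -0.184]

1 [ 0.009 -0.025]
2 [ 0.021 -0.048]
3 [ 0.037 -0.069]
4 [ 0.057 -0.087]
5 [ 0.078 -0.102]
6 [ 0.102 -0.113]
7 [ 0.127 -0.121]
8 [ 0.154 -0.124]
```

Request:
arm_command(
  commands=[
    {"tx":-0.021,"ty":-0.016,"tz":0,"twist":0},
    {"tx":-0.039,"ty":-0.035,"tz":0,"twist":0},
    {"tx":-0.054,"ty":-0.057,"tz":0,"twist":0},
    {"tx":-0.065,"ty":-0.081,"tz":0,"twist":0},
    {"tx":-0.073,"ty":-0.106,"tz":0,"twist":0},
    {"tx":-0.076,"ty":-0.132,"tz":0,"twist":0},
    {"tx":-0.076,"ty":-0.158,"tz":0,"twist":0},
    {"tx":-0.071,"ty":-0.184,"tz":0,"twist":0},
  ],
)

```text
t: 6.15
eef_pos: [0.4476, 0.1017, 0.0967]
ee_rot: [3.14, 0.002, -0.328]
force: [-7.1, 0.9, 10.0]
width: 0.0217
gripper_force: 15.0
```

```bash
python3 -c "
from cr import *
s=get_state(); print(s['eef_pos'],s['force'],s['moment'],s['width'],s['qd'])
rows(74.2,9);print(); rows(2.2,9)"
```

```text
[0.44760874 0.10172427 0.09665799] [-7.09392395  0.91237136  9.98835592] [ 0.28387293  2.96276305 -0.00579647] 0.021655798194432384 [ 0.07325598  0.08815     0.11541985 -0.00078686 -0.01731022 -0.07112007]
1 [0.026 0.001]
2 [0.052 0.006]
3 [0.077 0.014]
4 [0.1   0.027]
5 [0.121 0.043]
6 [0.139 0.062]
7 [0.154 0.084]
8 [0.166 0.108]

1 [0.007 0.025]
2 [0.011 0.051]
3 [0.01  0.078]
4 [0.005 0.104]
5 [-0.003  0.129]
6 [-0.016  0.152]
7 [-0.032  0.173]
8 [-0.051  0.191]
```

Request:
arm_command(
  commands=[
    {"tx":0.009,"ty":-0.025,"tz":0,"twist":0},
    {"tx":0.021,"ty":-0.048,"tz":0,"twist":0},
    {"tx":0.037,"ty":-0.069,"tz":0,"twist":0},
    {"tx":0.057,"ty":-0.087,"tz":0,"twist":0},
    {"tx":0.078,"ty":-0.102,"tz":0,"twist":0},
    {"tx":0.102,"ty":-0.113,"tz":0,"twist":0},
    {"tx":0.127,"ty":-0.121,"tz":0,"twist":0},
    {"tx":0.154,"ty":-0.124,"tz":0,"twist":0},
  ],
)

```text
t: 6.82
eef_pos: [0.496, 0.1188, 0.0967]
ee_rot: [3.142, -0.0, -0.327]
force: [-3.3, -0.5, 5.0]
width: 0.0216
gripper_force: 15.0
```

Request:
arm_command(
  commands=[
    {"tx":0.026,"ty":0.001,"tz":0,"twist":0},
    {"tx":0.052,"ty":0.006,"tz":0,"twist":0},
    {"tx":0.077,"ty":0.014,"tz":0,"twist":0},
    {"tx":0.1,"ty":0.027,"tz":0,"twist":0},
    {"tx":0.121,"ty":0.043,"tz":0,"twist":0},
    {"tx":0.139,"ty":0.062,"tz":0,"twist":0},
    {"tx":0.154,"ty":0.084,"tz":0,"twist":0},
    {"tx":0.166,"ty":0.108,"tz":0,"twist":0},
  ],
)

```text
t: 7.48
eef_pos: [0.525, 0.0791, 0.0966]
ee_rot: [3.14, 0.002, -0.328]
force: [-10.9, 3.5, 12.4]
width: 0.0213
gripper_force: 15.0
```

```bash
python3 -c "
from cr import *
rows(290.2,9);print(); rows(218.2,8)"
```

```text
1 [-0.022  0.015]
2 [-0.046  0.026]
3 [-0.071  0.034]
4 [-0.097  0.037]
5 [-0.123  0.036]
6 [-0.149  0.032]
7 [-0.174  0.023]
8 [-0.197  0.01 ]

1 [-0.019 -0.014]
2 [-0.035 -0.031]
3 [-0.049 -0.049]
4 [-0.061 -0.07 ]
5 [-0.069 -0.092]
6 [-0.074 -0.115]
7 [-0.076 -0.138]
8 [-0.075 -0.161]
```

Request:
arm_command(
  commands=[
    {"tx":0.007,"ty":0.025,"tz":0,"twist":0},
    {"tx":0.011,"ty":0.051,"tz":0,"twist":0},
    {"tx":0.01,"ty":0.078,"tz":0,"twist":0},
    {"tx":0.005,"ty":0.104,"tz":0,"twist":0},
    {"tx":-0.003,"ty":0.129,"tz":0,"twist":0},
    {"tx":-0.016,"ty":0.152,"tz":0,"twist":0},
    {"tx":-0.032,"ty":0.173,"tz":0,"twist":0},
    {"tx":-0.051,"ty":0.191,"tz":0,"twist":0},
  ],
)

```text
t: 8.15
eef_pos: [0.4998, 0.0402, 0.0968]
ee_rot: [-3.138, -0.002, -0.328]
force: [-0.2, 9.3, -0.2]
width: 0.0215
gripper_force: 15.0
```

Request:
arm_command(
  commands=[
    {"tx":-0.022,"ty":0.015,"tz":0,"twist":0},
    {"tx":-0.046,"ty":0.026,"tz":0,"twist":0},
    {"tx":-0.071,"ty":0.034,"tz":0,"twist":0},
    {"tx":-0.097,"ty":0.037,"tz":0,"twist":0},
    {"tx":-0.123,"ty":0.036,"tz":0,"twist":0},
    {"tx":-0.149,"ty":0.032,"tz":0,"twist":0},
    {"tx":-0.174,"ty":0.023,"tz":0,"twist":0},
    {"tx":-0.197,"ty":0.01,"tz":0,"twist":0},
  ],
)

```text
t: 8.82
eef_pos: [0.4504, 0.0521, 0.0967]
ee_rot: [3.141, 0.0, -0.328]
force: [2.2, -2.0, 4.1]
width: 0.0213
gripper_force: 15.0
```

Request:
arm_command(
  commands=[
    {"tx":-0.019,"ty":-0.014,"tz":0,"twist":0},
    {"tx":-0.035,"ty":-0.031,"tz":0,"twist":0},
    {"tx":-0.049,"ty":-0.049,"tz":0,"twist":0},
    {"tx":-0.061,"ty":-0.07,"tz":0,"twist":0},
    {"tx":-0.069,"ty":-0.092,"tz":0,"twist":0},
    {"tx":-0.074,"ty":-0.115,"tz":0,"twist":0},
    {"tx":-0.076,"ty":-0.138,"tz":0,"twist":0},
    {"tx":-0.076,"ty":-0.145,"tz":0,"twist":0},
  ],
)

```text
t: 9.48
eef_pos: [0.443, 0.0925, 0.0965]
ee_rot: [3.139, 0.002, -0.327]
force: [-5.1, -7.0, 13.5]
width: 0.0214
gripper_force: 15.0
```

```bash
python3 -c "
from cr import *
s=get_state(); d=np.array(s['eef_pos'])[:2]-(.4833,.0776); print(s['eef_pos'],s['force'],s['moment'],s['width'],np.degrees(np.arctan2(d[1],d[0])),np.hypot(*d))
im=grab_frame('side')[:,:,::-1]; cv2.imwrite('pics/s3.png',cv2.resize(im[180:280,200:310],(660,600),interpolation=3))"
```

```text
[0.44297657 0.0925195  0.09650474] [-5.12763606 -6.98504288 13.52259375] [-2.8745362   1.71252222 -0.02688245] 0.021426951426203843 159.6957380991979 0.04299500369968818
```

View pics/s3.png

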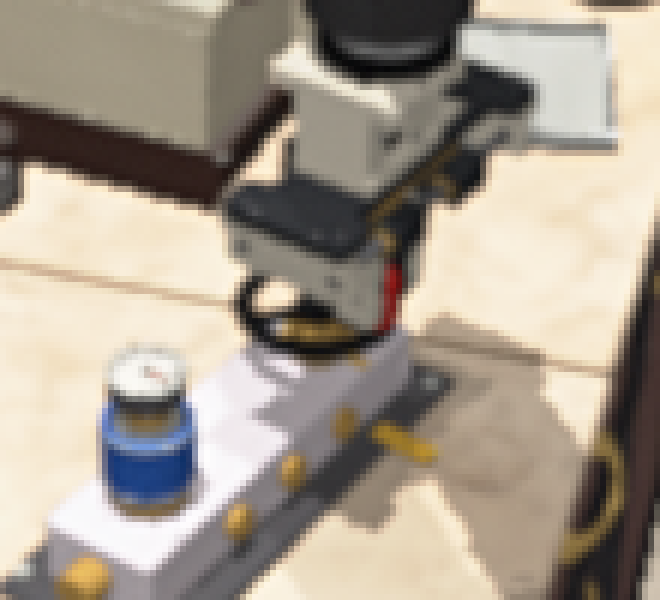

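The knob (390,300) now stands on the side of the yellow mark (405,440). A small nudge against the stop will confirm it.

Request:
arm_command(
  commands=[
    {"tx":0,"ty":-0.01,"tz":0,"twist":0},
    {"tx":0.002,"ty":-0.02,"tz":0,"twist":0},
    {"tx":0.002,"ty":-0.02,"tz":0,"twist":0},
    {"tx":0.002,"ty":-0.02,"tz":0,"twist":0},
    {"tx":0.002,"ty":-0.02,"tz":0,"twist":0},
    {"tx":0.002,"ty":-0.02,"tz":0,"twist":0},
    {"tx":0.002,"ty":-0.02,"tz":0,"twist":0},
    {"tx":0.002,"ty":-0.02,"tz":0,"twist":0},
  ],
)

```text
t: 10.2
eef_pos: [0.4428, 0.0928, 0.0962]
ee_rot: [3.131, 0.005, -0.328]
force: [-6.4, -18.1, 18.7]
width: 0.0215
gripper_force: 15.0
```

Position held while the force rose to 18 N, so the stop is reached. I release, rise, then go over the gauge with a quarter turn to keep the body clear of the wash bottle.

Request:
arm_command(
  commands=[
    {"tx":0,"ty":0.015,"tz":0,"twist":0},
    {"tx":0,"ty":0.015,"tz":0,"twist":0},
    {"tx":0,"ty":0.015,"tz":0,"twist":0},
    {"tx":0,"ty":0.015,"tz":0,"twist":0},
    {"tx":0,"ty":0.015,"tz":0,"twist":0},
    {"tx":0,"ty":0.015,"tz":0,"twist":0},
    {"tx":0,"ty":0.015,"tz":0,"twist":0},
    {"tx":0,"ty":0.015,"tz":0,"twist":0},
  ],
  claw=0.6,
)

```text
t: 10.87
eef_pos: [0.4457, 0.0939, 0.0965]
ee_rot: [3.142, 0.0, -0.328]
force: [1.0, 0.1, 0.3]
width: 0.0525
gripper_force: 0.0
```

Request:
arm_command(
  commands=[
    {"tx":0,"ty":0,"tz":-0.04,"twist":0},
    {"tx":0,"ty":0,"tz":-0.1,"twist":0},
    {"tx":0,"ty":0,"tz":-0.16,"twist":0},
    {"tx":0,"ty":0,"tz":-0.22,"twist":0},
    {"tx":0,"ty":0,"tz":-0.28,"twist":0},
    {"tx":0,"ty":0,"tz":-0.34,"twist":0},
    {"tx":0,"ty":0,"tz":-0.4,"twist":0},
    {"tx":0,"ty":0,"tz":-0.45,"twist":0},
  ],
  claw=0.95,
)

```text
t: 11.53
eef_pos: [0.4458, 0.0938, 0.2102]
ee_rot: [-3.141, -0.0, -0.328]
force: [-0.3, -0.2, 0.1]
width: 0.0832
gripper_force: 0.0
```

Run:
```python
from go import *
from fit import *
s=get_state(); print(s["t"],s["eef_pos"],s["force"],s["width"])
P=np.array([(.4476,.1017),(.496,.1188),(.525,.0791),(.4998,.0402),(.4504,.0521),(.4428,.0927)])
c=least_squares(lambda c:np.hypot(*(P-c).T)-.042,[.483,.078]).x; print("C",c,np.hypot(*(P-c).T))
ims=[grab_frame(n) for n in("side","top")]
G=regions_of("gauge","side"); 
for g in G[:1]:
    print(g["score"],g["rect"])
p=np.load("p.npy"); print(proj("side",W(p,(0,.078,.097))[0]),proj("top",W(p,(0,.078,.134))[0]),c+.156*np.array([-np.sin(p[2]),np.cos(p[2])]))
a,b=(i[:,:,::-1] for i in ims)
a=cv2.resize(a[225:275,195:255],(480,400),interpolation=3).copy(); b=cv2.resize(b[185:225,175:215],(400,400),interpolation=3).copy()
def draw(im,n,g,u0,v0,f):
    for z,r,col in((.134,.021,(0,0,255)),(.102,.025,(0,255,255)),(.062,.025,(0,255,0))):
        q=np.array([(proj(n,(g[0]+r*np.cos(t),g[1]+r*np.sin(t),z))-(u0,v0)+.5)*f for t in np.linspace(0,6.28,30)]); cv2.polylines(im,[q.round().astype(int)],True,col,1)
g=W(p,(0,.078,0))[0]; draw(a,"side",g,195,225,8); draw(b,"top",g,175,185,10)
cv2.imwrite("pics/g.png",cv2.resize(np.hstack([a,b]),(800,364)))
print(tool((.5317,.2259,.076)))
```

```text
11.5333 [0.4458 0.0938 0.2102] [-0.2959 -0.1869  0.1475] 0.08318624395603834
C [0.4828 0.0788] [0.042  0.0421 0.0422 0.0422 0.042  0.0423]
0.7 [216.8, 236.3, 233.1, 263.7]
[224.9189 249.7985] [191.5858 202.382 ] [0.5311 0.2272]
[ 0.155 -0.61   0.535]
```

View pics/g.png

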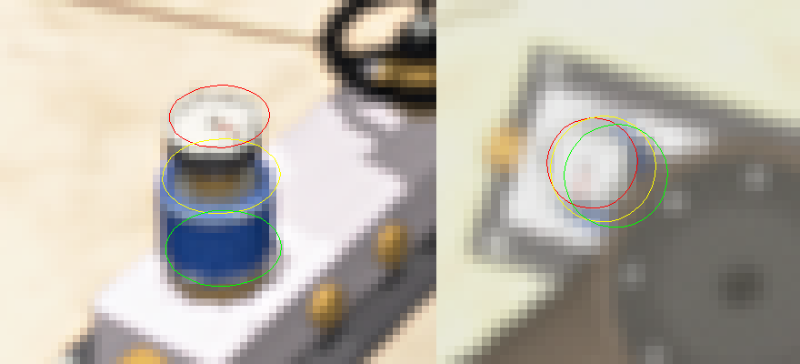

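The overlay is within 1 px of the gauge in both views, so the gauge is at about (0.532, 0.227). I move over it and twist.

Request:
arm_command(
  commands=[
    {"tx":0.02,"ty":-0.08,"tz":0,"twist":0.038},
    {"tx":0.04,"ty":-0.16,"tz":0,"twist":0.076},
    {"tx":0.06,"ty":-0.24,"tz":0,"twist":0.114},
    {"tx":0.08,"ty":-0.32,"tz":0,"twist":0.152},
    {"tx":0.1,"ty":-0.4,"tz":0,"twist":0.19},
    {"tx":0.12,"ty":-0.48,"tz":0,"twist":0.228},
    {"tx":0.14,"ty":-0.55,"tz":0,"twist":0.266},
    {"tx":0.155,"ty":-0.615,"tz":0,"twist":0.304},
  ],
)

```text
t: 12.35
eef_pos: [0.532, 0.2275, 0.2075]
ee_rot: [3.14, -0.001, -1.289]
force: [-0.3, -0.2, 0.0]
width: 0.0833
gripper_force: 0.0
```

Request:
arm_command(
  commands=[
    {"tx":0,"ty":0,"tz":0.02,"twist":0.038},
    {"tx":0,"ty":0,"tz":0.04,"twist":0.076},
    {"tx":0,"ty":0,"tz":0.06,"twist":0.114},
    {"tx":0,"ty":0,"tz":0.08,"twist":0.152},
    {"tx":0,"ty":0,"tz":0.1,"twist":0.192},
    {"tx":0,"ty":0,"tz":0.12,"twist":0.192},
    {"tx":0,"ty":0,"tz":0.12,"twist":0.192},
    {"tx":0,"ty":0,"tz":0.12,"twist":0.192},
  ],
  claw=1,
)

```text
t: 13.02
eef_pos: [0.5315, 0.2266, 0.1782]
ee_rot: [3.141, -0.001, -1.882]
force: [-0.7, 0.0, 0.4]
width: 0.0878
gripper_force: 0.0
```

Run:
```python
from go import *
s=get_state(); print(s["t"],s["eef_pos"],s["ee_rot"],s["q"][5],s["width"]); print(tool((.532,.2268,.077)))
a,b=(cv2.cvtColor(grab_frame(n),cv2.COLOR_RGB2BGR) for n in("side","top"))
cv2.imwrite("pics/s4.png",np.hstack([cv2.resize(a[180:280,180:280],(400,400),interpolation=3),cv2.resize(b[160:260,150:250],(400,400),interpolation=3)]))
```

```text
13.0167 [0.53154783 0.22655218 0.17822735] [ 3.14079038e+00 -1.30493757e-03 -1.88188150e+00] -1.0522799708700687 0.08784175909350199
[-0.001 -0.001  0.405]
```

View pics/s4.png

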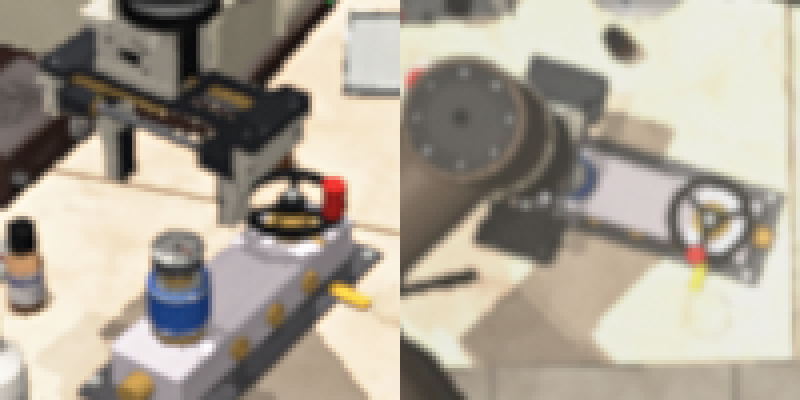

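In the top half the knob (697,255) lies over the yellow mark (697,280). In the side half the fingers (115 and 230) straddle the gauge axis (178). I descend and grip the sleeve.

Request:
arm_command(
  commands=[
    {"tx":0,"ty":0,"tz":0.06,"twist":0},
    {"tx":0,"ty":0,"tz":0.13,"twist":0},
    {"tx":0,"ty":0,"tz":0.2,"twist":0},
    {"tx":0,"ty":0,"tz":0.27,"twist":0},
    {"tx":0,"ty":0,"tz":0.33,"twist":0},
    {"tx":0,"ty":0,"tz":0.38,"twist":0},
    {"tx":0,"ty":0,"tz":0.4,"twist":0},
    {"tx":0,"ty":0,"tz":0.4,"twist":0},
  ],
)

```text
t: 13.78
eef_pos: [0.5314, 0.2264, 0.0781]
ee_rot: [3.141, -0.002, -1.885]
force: [0.0, -0.3, 0.6]
width: 0.0876
gripper_force: 0.0
```

Request:
arm_command(
  commands=[
    {"tx":0,"ty":0,"tz":0,"twist":0},
    {"tx":0,"ty":0,"tz":0,"twist":0},
    {"tx":0,"ty":0,"tz":0,"twist":0},
    {"tx":0,"ty":0,"tz":0,"twist":0},
    {"tx":0,"ty":0,"tz":0,"twist":0},
    {"tx":0,"ty":0,"tz":0,"twist":0},
    {"tx":0,"ty":0,"tz":0,"twist":0},
    {"tx":0,"ty":0,"tz":0,"twist":0},
  ],
  claw=0.4,
  grip_force=40,
)

```text
t: 14.45
eef_pos: [0.5319, 0.2269, 0.0794]
ee_rot: [-3.141, 0.0, -1.886]
force: [-1.1, 0.4, 3.1]
width: 0.0494
gripper_force: 40.0
```

Gripped at 49 mm with almost no side force. I pull slowly upward.

Request:
arm_command(
  commands=[
    {"tx":0,"ty":0,"tz":-0.01,"twist":0},
    {"tx":0,"ty":0,"tz":-0.02,"twist":0},
    {"tx":0,"ty":0,"tz":-0.03,"twist":0},
    {"tx":0,"ty":0,"tz":-0.04,"twist":0},
    {"tx":0,"ty":0,"tz":-0.05,"twist":0},
    {"tx":0,"ty":0,"tz":-0.06,"twist":0},
    {"tx":0,"ty":0,"tz":-0.07,"twist":0},
    {"tx":0,"ty":0,"tz":-0.08,"twist":0},
  ],
)

```text
t: 15.12
eef_pos: [0.5318, 0.2269, 0.0993]
ee_rot: [3.142, 0.0, -1.886]
force: [-0.3, 1.2, -5.7]
width: 0.0493
gripper_force: 40.0
```

Request:
arm_command(
  commands=[
    {"tx":0,"ty":0,"tz":-0.01,"twist":0},
    {"tx":0,"ty":0,"tz":-0.02,"twist":0},
    {"tx":0,"ty":0,"tz":-0.03,"twist":0},
    {"tx":0,"ty":0,"tz":-0.04,"twist":0},
    {"tx":0,"ty":0,"tz":-0.05,"twist":0},
    {"tx":0,"ty":0,"tz":-0.06,"twist":0},
    {"tx":0,"ty":0,"tz":-0.07,"twist":0},
    {"tx":0,"ty":0,"tz":-0.08,"twist":0},
  ],
)

```text
t: 15.78
eef_pos: [0.5319, 0.2268, 0.1194]
ee_rot: [-3.141, 0.0, -1.886]
force: [-0.2, 0.1, -3.4]
width: 0.0491
gripper_force: 40.0
```

Request:
arm_command(
  commands=[
    {"tx":0,"ty":0,"tz":-0.03,"twist":0},
    {"tx":0,"ty":0,"tz":-0.06,"twist":0},
    {"tx":0,"ty":0,"tz":-0.09,"twist":0},
    {"tx":0,"ty":0,"tz":-0.12,"twist":0},
    {"tx":0,"ty":0,"tz":-0.16,"twist":0},
    {"tx":0,"ty":0,"tz":-0.2,"twist":0},
    {"tx":0,"ty":0,"tz":-0.24,"twist":0},
    {"tx":0,"ty":0,"tz":-0.28,"twist":0},
  ],
)

```text
t: 16.45
eef_pos: [0.5319, 0.2269, 0.1904]
ee_rot: [-3.141, 0.0, -1.886]
force: [0.6, -0.2, -3.8]
width: 0.0492
gripper_force: 40.0
```

Run:
```python
from go import *
s=get_state(); print(s["t"],s["eef_pos"],s["force"],s["width"])
a,b=(cv2.cvtColor(grab_frame(n),cv2.COLOR_RGB2BGR) for n in("side","top"))
cv2.imwrite("pics/s5.png",np.hstack([cv2.resize(a[180:280,180:280],(400,400),interpolation=3),cv2.resize(b[160:260,250:350],(400,400),interpolation=3)]))
for r in regions_of("tray","top")[:2]:
    y,x=np.nonzero(r["region"]); print(r["score"],len(x),cv2.minAreaRect(np.c_[x,y].astype(np.float32)),r["rect"])
for n in("top","side"):
    for r in spot_point("tray_in",n)[:3]: print(n,r)
print([np.round(r["rect"]) for r in regions_of("tray","side")[:2]])
```

```text
16.45 [0.53193772 0.2268604  0.19036198] [ 0.61051501 -0.22850072 -3.83903204] 0.049243508165937776
0.95 1166 ((311.9411926269531, 220.76473999023438), (34.92512893676758, 35.410194396972656), 75.96376037597656) [293.8, 202.5, 330.9, 242.2]
0.63 447 ((367.2000427246094, 174.40000915527344), (21.466251373291016, 21.466251373291016), 63.43495178222656) [352.5, 161.2, 379.5, 185.4]
top {'uv': [311.3, 223.4], 'score': 0.74}
top {'uv': [364.7, 173.4], 'score': 0.7}
top {'uv': [313.3, 220.6], 'score': 0.2}
side {'uv': [283.1, 194.7], 'score': 0.8}
[array([265., 177., 301., 207.])]
```

View pics/s5.png

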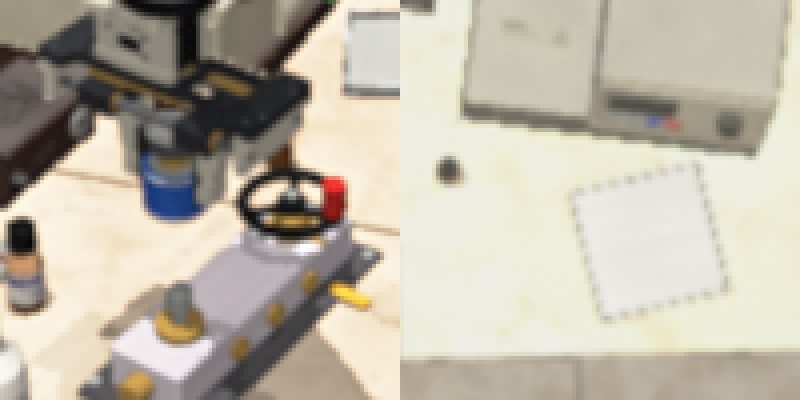

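The gauge is off the nipple and hangs between the fingers (172,185). The bare nipple is at (180,300) and the tray centre in the top half at (651,240).

Run:
```python
from go import *
np.set_printoptions(precision=4,suppress=True)
c=np.array([(575,190),(695,163),(730,288),(604,320)],float); c=np.c_[250+(c[:,0]-400)/4-.5,160+c[:,1]/4-.5]
P=np.array([atz("top",u,.014) for u in c]); print(P,P.mean(0),[np.linalg.norm(P[i]-P[i-1]) for i in range(4)])
print("nets",atz("top",(311.9,220.7),.008),atz("top",(311.3,223.4),.004),tri((283.1,194.7),(311.6,220.5)))
print("box front at z .05/.15",[atz("top",(250+(u-400)/4,160+v/4),z)for u,v in((470,110),(750,150)) for z in(.05,.15)])
for z in(.161,.173): print(proj("side",(.532,.2519,z)))
h=cv2.cvtColor(grab_frame("side"),cv2.COLOR_RGB2HSV); m=(h[...,0]>95)&(h[...,0]<125)&(h[...,1]>110); m[:,:205]=0;m[:,240:]=0;m[:200]=0;m[260:]=0
y,x=np.nonzero(m); print(x.min(),x.max(),y.min(),y.max())
print(spot_point("gauge","side")[:2],proj("side",(.532,.2269,.171)),spot_point("vial","top")[:1],atz("top",(261.5,202),.06))
```

```text
[[ 0.5103 -0.2118  0.014 ]
 [ 0.5374 -0.3474  0.014 ]
 [ 0.3968 -0.3803  0.014 ]
 [ 0.3647 -0.2391  0.014 ]] [ 0.4523 -0.2946  0.014 ] [np.float64(0.14812474559446454), np.float64(0.1381859915156623), np.float64(0.1443572471010776), np.float64(0.14485842571518293)]
nets [ 0.4472 -0.2937  0.008 ] [ 0.4353 -0.2911  0.004 ] (array([ 0.4524, -0.293 , -0.0012]), np.float64(0.008067105744773225))
box front at z .05/.15 [array([ 0.5969, -0.0977,  0.05  ]), array([ 0.5848, -0.0947,  0.15  ]), array([ 0.5449, -0.4044,  0.05  ]), array([ 0.5357, -0.384 ,  0.15  ])]
[221.5009 238.3922]
[221.3891 235.1802]
216 229 218 234
[{'uv': [223.0, 231.6], 'score': 0.61}] [224.134  230.8351] [{'uv': [259.5, 202.0], 'score': 0.49}] [ 0.5324 -0.0694  0.06  ]
```

Request:
arm_command(
  commands=[
    {"tx":0.08,"ty":-0.01,"tz":0,"twist":-0.038},
    {"tx":0.19,"ty":-0.03,"tz":0,"twist":-0.076},
    {"tx":0.3,"ty":-0.045,"tz":0,"twist":-0.114},
    {"tx":0.41,"ty":-0.06,"tz":0,"twist":-0.152},
    {"tx":0.52,"ty":-0.08,"tz":0,"twist":-0.19},
    {"tx":0.63,"ty":-0.1,"tz":0,"twist":-0.228},
    {"tx":0.74,"ty":-0.115,"tz":0,"twist":-0.266},
    {"tx":0.834,"ty":-0.13,"tz":0,"twist":-0.304},
  ],
)

```text
t: 17.57
eef_pos: [0.4973, 0.0169, 0.1888]
ee_rot: [3.141, 0.0, -0.925]
force: [0.2, 0.3, -3.3]
width: 0.0491
gripper_force: 40.0
```

Request:
arm_command(
  commands=[
    {"tx":0.075,"ty":0.075,"tz":0,"twist":-0.038},
    {"tx":0.15,"ty":0.155,"tz":0,"twist":-0.076},
    {"tx":0.225,"ty":0.23,"tz":0,"twist":-0.114},
    {"tx":0.3,"ty":0.31,"tz":0,"twist":-0.152},
    {"tx":0.375,"ty":0.385,"tz":0,"twist":-0.19},
    {"tx":0.45,"ty":0.465,"tz":0,"twist":-0.19},
    {"tx":0.525,"ty":0.54,"tz":0,"twist":-0.19},
    {"tx":0.585,"ty":0.605,"tz":0,"twist":-0.19},
  ],
)

```text
t: 18.23
eef_pos: [0.4635, -0.1907, 0.1889]
ee_rot: [3.141, 0.0, -0.334]
force: [0.1, 0.3, -3.4]
width: 0.049
gripper_force: 40.0
```

Run:
```python
from go import *
s=get_state(); print(s["t"],s["eef_pos"],s["ee_rot"],s["width"],s["q"][5]); print(tool((.449,-.294,.0235)))
```

```text
18.2333 [ 0.46354265 -0.19069706  0.18888277] [ 3.14136685e+00  3.15824205e-04 -3.34361418e-01] 0.049047212968585566 1.233903393242917
[0.081 0.409 0.662]
```

Request:
arm_command(
  commands=[
    {"tx":0.013,"ty":0.07,"tz":0,"twist":0},
    {"tx":0.027,"ty":0.14,"tz":0,"twist":0},
    {"tx":0.04,"ty":0.21,"tz":0,"twist":0},
    {"tx":0.055,"ty":0.28,"tz":0.02,"twist":0},
    {"tx":0.07,"ty":0.35,"tz":0.08,"twist":0},
    {"tx":0.08,"ty":0.41,"tz":0.16,"twist":0},
    {"tx":0.08,"ty":0.41,"tz":0.24,"twist":0},
    {"tx":0.08,"ty":0.41,"tz":0.3,"twist":0},
  ],
)

```text
t: 18.9
eef_pos: [0.4483, -0.2931, 0.1121]
ee_rot: [-3.142, 0.002, -0.336]
force: [-0.6, 0.3, -2.4]
width: 0.0495
gripper_force: 40.0
```

Request:
arm_command(
  commands=[
    {"tx":0,"ty":0,"tz":0.05,"twist":0},
    {"tx":0,"ty":0,"tz":0.1,"twist":0},
    {"tx":0,"ty":0,"tz":0.15,"twist":0},
    {"tx":0,"ty":0,"tz":0.2,"twist":0},
    {"tx":0,"ty":0,"tz":0.24,"twist":0},
    {"tx":0,"ty":0,"tz":0.27,"twist":0},
    {"tx":0,"ty":0,"tz":0.29,"twist":0},
    {"tx":0,"ty":0,"tz":0.29,"twist":0},
  ],
)

```text
t: 19.57
eef_pos: [0.4489, -0.2924, 0.0406]
ee_rot: [3.141, 0.002, -0.334]
force: [-0.6, -0.3, -2.3]
width: 0.0492
gripper_force: 40.0
```

Run:
```python
from go import *
s=get_state(); print(s["t"],s["eef_pos"],s["ee_rot"],s["width"],s["force"]); print(tool((.449,-.294,.0235)))
a,b=(cv2.cvtColor(grab_frame(n),cv2.COLOR_RGB2BGR) for n in("side","top"))
cv2.imwrite("pics/s6.png",np.hstack([cv2.resize(a[130:230,230:330],(400,400),interpolation=3),cv2.resize(b[170:270,260:360],(400,400),interpolation=3)]))
print(proj("side",(s["eef_pos"][0],s["eef_pos"][1],.004)))
```

```text
19.5667 [ 0.44886506 -0.29237005  0.04055663] [ 3.14143544e+00  1.69239320e-03 -3.34113280e-01] 0.04924504384771857 [-0.55811354 -0.32727051 -2.31387823]
[0.003 0.006 0.068]
[284.95149112 193.90817736]
```

View pics/s6.png

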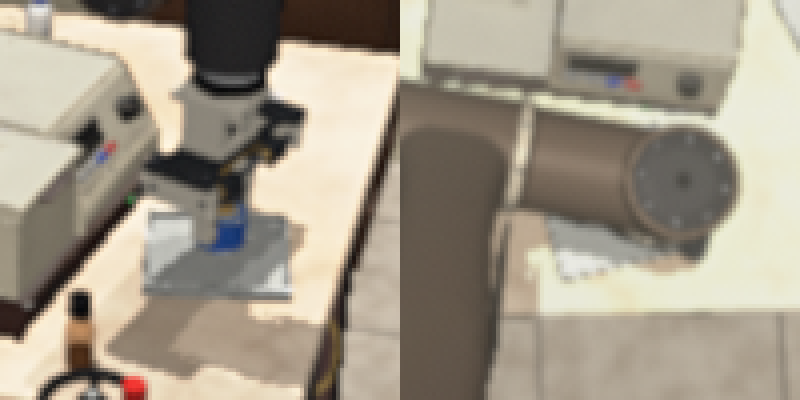

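The gauge (228,230 in the side half) hovers over the tray's middle, clear of the walls. I lower it gently.

Request:
arm_command(
  commands=[
    {"tx":0,"ty":0,"tz":0.012,"twist":0},
    {"tx":0,"ty":0,"tz":0.024,"twist":0},
    {"tx":0,"ty":0,"tz":0.034,"twist":0},
    {"tx":0,"ty":0,"tz":0.044,"twist":0},
    {"tx":0,"ty":0,"tz":0.052,"twist":0},
    {"tx":0,"ty":0,"tz":0.058,"twist":0},
    {"tx":0,"ty":0,"tz":0.064,"twist":0},
    {"tx":0,"ty":0,"tz":0.068,"twist":0},
  ],
)

```text
t: 20.33
eef_pos: [0.4493, -0.2925, 0.0244]
ee_rot: [3.142, 0.0, -0.334]
force: [-0.5, -0.3, -2.0]
width: 0.0493
gripper_force: 40.0
```

Request:
arm_command(
  commands=[
    {"tx":0,"ty":0,"tz":0.002,"twist":0},
    {"tx":0,"ty":0,"tz":0.004,"twist":0},
    {"tx":0,"ty":0,"tz":0.004,"twist":0},
    {"tx":0,"ty":0,"tz":0.004,"twist":0},
    {"tx":0,"ty":0,"tz":0.004,"twist":0},
    {"tx":0,"ty":0,"tz":0.004,"twist":0},
    {"tx":0,"ty":0,"tz":0.004,"twist":0},
    {"tx":0,"ty":0,"tz":0.004,"twist":0},
  ],
)

```text
t: 21.0
eef_pos: [0.4494, -0.2925, 0.0236]
ee_rot: [-3.142, -0.0, -0.334]
force: [-0.7, -0.3, -2.6]
width: 0.0493
gripper_force: 40.0
```

Request:
arm_command(
  commands=[
    {"tx":0,"ty":0,"tz":0.002,"twist":0},
    {"tx":0,"ty":0,"tz":0.004,"twist":0},
    {"tx":0,"ty":0,"tz":0.006,"twist":0},
    {"tx":0,"ty":0,"tz":0.008,"twist":0},
    {"tx":0,"ty":0,"tz":0.01,"twist":0},
    {"tx":0,"ty":0,"tz":0.012,"twist":0},
    {"tx":0,"ty":0,"tz":0.012,"twist":0},
    {"tx":0,"ty":0,"tz":0.012,"twist":0},
  ],
)

```text
t: 21.67
eef_pos: [0.4497, -0.2927, 0.023]
ee_rot: [3.141, -0.001, -0.333]
force: [-7.1, 7.0, 25.3]
width: 0.0491
gripper_force: 40.0
```

Contact made (25 N). I relax the press, then open.

Request:
arm_command(
  commands=[
    {"tx":0,"ty":0,"tz":-0.004,"twist":0},
    {"tx":0,"ty":0,"tz":-0.008,"twist":0},
    {"tx":0,"ty":0,"tz":-0.008,"twist":0},
    {"tx":0,"ty":0,"tz":-0.008,"twist":0},
    {"tx":0,"ty":0,"tz":-0.008,"twist":0},
    {"tx":0,"ty":0,"tz":-0.008,"twist":0},
    {"tx":0,"ty":0,"tz":-0.008,"twist":0},
    {"tx":0,"ty":0,"tz":-0.008,"twist":0},
  ],
)

```text
t: 22.33
eef_pos: [0.4497, -0.2926, 0.0232]
ee_rot: [3.141, -0.001, -0.334]
force: [-1.9, 2.5, 9.6]
width: 0.0494
gripper_force: 40.0
```

Request:
arm_command(
  commands=[
    {"tx":0,"ty":0,"tz":0,"twist":0},
    {"tx":0,"ty":0,"tz":0,"twist":0},
    {"tx":0,"ty":0,"tz":0,"twist":0},
    {"tx":0,"ty":0,"tz":0,"twist":0},
    {"tx":0,"ty":0,"tz":0,"twist":0},
    {"tx":0,"ty":0,"tz":0,"twist":0},
    {"tx":0,"ty":0,"tz":0,"twist":0},
    {"tx":0,"ty":0,"tz":0,"twist":0},
  ],
  claw=0.85,
)

```text
t: 23.0
eef_pos: [0.4494, -0.2925, 0.0225]
ee_rot: [-3.142, 0.0, -0.334]
force: [-0.2, -0.1, -0.6]
width: 0.0744
gripper_force: 0.0
```

Request:
arm_command(
  commands=[
    {"tx":0,"ty":0,"tz":-0.04,"twist":0},
    {"tx":0,"ty":0,"tz":-0.1,"twist":0},
    {"tx":0,"ty":0,"tz":-0.18,"twist":0},
    {"tx":0,"ty":0,"tz":-0.26,"twist":0},
    {"tx":0,"ty":0,"tz":-0.34,"twist":0},
    {"tx":0,"ty":0,"tz":-0.42,"twist":0},
    {"tx":0,"ty":0,"tz":-0.5,"twist":0},
    {"tx":0,"ty":0,"tz":-0.55,"twist":0},
  ],
)

```text
t: 23.67
eef_pos: [0.4501, -0.2928, 0.1632]
ee_rot: [3.141, -0.003, -0.334]
force: [0.6, -0.4, -0.7]
width: 0.0746
gripper_force: 0.0
```

Run:
```python
from go import *
s=get_state(); print(s["t"],s["eef_pos"],s["width"],s["force"],np.abs(s["qd"]).max())
a=grab_frame("side")[:,:,::-1]
cv2.imwrite("pics/s7.png",cv2.resize(a[130:280,180:330],(600,600),interpolation=3))
print(proj("side",(.449,-.2925,.004)),spot_point("gauge","side")[:2])
```

```text
23.6667 [ 0.45005977 -0.29283732  0.16323635] 0.07456291941959906 [ 0.57446466 -0.37000985 -0.67218861] 0.3174654408139386
[284.92606374 193.88705347] [{'uv': [286.0, 193.6], 'score': 0.77}]
```

View pics/s7.png

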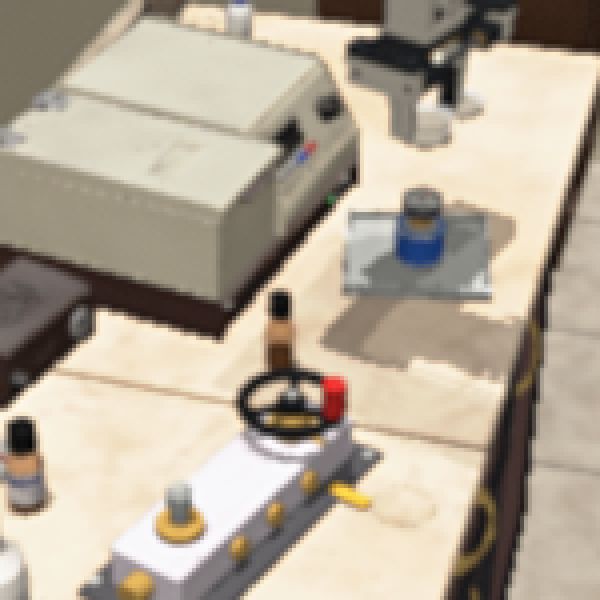

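The gauge stands upright in the tray (420,230). The vial still stands at (281,330), and the gripper is clear above with nothing touched. Handing in.

```bash
python3 -c "
from station import *
print(job_done())"
```

```text
the job is handed in; nothing more can be done
None
```

The job is handed in: the valve is cranked to its stop with the knob over the yellow mark, and the gauge is off its nipple and standing upright in the larger tray. I saw no bystander disturbed, but the hand-in gave no verdict.

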